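# Weigh the feed cup that stands behind the containers

## Task

The small steel feed cup stands in the white tray, closed in by the water bottle, the square canister and the jar. First set all three containers aside, standing on the grey mat, then put the feed cup in the middle of the balance's round pan, and after that stand each container back in the tray exactly where it stood before. Keep everything upright and do not disturb the cardboard box, the white beaker and the rubber stopper nearby.

Things in the scene. Friction and masses are not known exactly. Their poses are not given: they have to be found in the camera images.
- rack: white plastic tray, fixed, 190 (x) by 220 (y) by 25 mm high, open on top, walls and floor 5 mm thick. Origin: centre of its underside; z up. Cup and containers stand on its floor (5 mm above the origin): the cup at about x = +30, y = 0 mm in the tray's frame, the three containers at about (-38, 0), (30, 68) and (30, -68) mm, which one where changes from start to start.
- mat: flat grey plastic mat, fixed, 250 (x) by 140 (y) by 6 mm thick. Origin: centre of its underside. Room for three containers in a row along its x, 80 mm apart.
- balance: white bench balance, fixed, with a round steel pan of 120 mm diameter. Origin: on the table straight below the pan's centre; the pan's top is 68 mm above the origin. Its housing is 50 mm high and reaches from -125 to +75 mm in x and 85 mm either side in y.
- bottle: amber water bottle, loose, round, 58 mm diameter up to 96 mm height, then a steel cap (38 mm) and a thin steel spout up to 120 mm; 0.18 to 0.35 kg. Origin: centre of its underside; z along its axis.
- canister: square metal canister, loose, 54 by 54 mm, 100 mm high, with a dark 44 mm square lid up to 106 mm; 0.2 to 0.4 kg. Origin: centre of its underside; x and y square to its sides, which stand roughly parallel to the tray's.
- jar: round white plastic jar, loose, 60 mm diameter up to 90 mm height, with a black lid (54 mm) up to 106 mm; 0.15 to 0.31 kg. Origin: centre of its underside; z along its axis.
- feedcup: small round open steel cup, loose, straight-sided, 56 mm outer diameter, 45 mm high, wall 3 mm; about 0.12 kg. Origin: centre of its underside; z along its axis.
- wipes: cardboard box, loose, 60 by 90 by 40 mm, not to be disturbed. Origin: centre of its underside.
- beaker: white open beaker, loose, 70 mm across the rim, 80 mm high, not to be disturbed. Origin: centre of its underside.
- stopper: tan rubber stopper, loose, 48 mm diameter, 30 mm high, not to be disturbed. Origin: centre of its underside.
There are look-alikes about, which are no part of the job. What is shaped like the canister but pink or turquoise is not meant.

How it is judged:
By the outcome, as a careful person would: the job done as asked, in the order asked, and still so for the second after the job is handed in, with the robot touching nothing.
It also fails if it takes over 136 s, if anything falls off the work surface, if the arm or the gripper's body presses on something with over 40 N, if the wrist force passes 120 N, or if a joint passes its speed limit or range.

## Robot

A 7-joint arm with a two-finger parallel gripper is mounted at the origin on the work surface. World frame = base frame: x ahead of the robot, y to its left, z up, the work surface at z = 0. Lengths are in m, angles in rad, forces in N, time in s.
With the tool pointing down it reaches from about 0.425 to 0.875 m from the base axis. Payload 4.7 kg.
Tool frame: the origin (TCP) lies between the finger pads; the fingertips stand 11 mm ahead of it and the grasp point (between the pads) lies 8 mm behind it; z points along the fingers, y is the line along which they close (so a half turn about z gives the same grasp; the last joint's range is limited). The gripper opens to 85 mm and grips with 20 to 120 N. Pads are 22 mm wide; open, the fingers measure 114 mm over their backs; the gripper's body (76 mm by 85 mm) begins 54 mm behind the grasp point. The pads swing forward as they close: fully open they stand 13 mm farther back than shut.
Start: joints at [1.168, 0.321, -0.07, 1.45, 0.023, 1.371, -0.057], TCP at [0.263, -0.594, 0.242] pointing down, gripper open.
Joint ranges: [-2.86, 2.86], [-0.3, 2.09], [-1.38, 1.24], [0.06, 2.45], [-1.56, 4.7], [0.09, 2.05], [-2.69, 2.69]. Speed limits (rad/s): [2.57, 2.57, 3.14, 3.14, 3.14, 3.14, 3.14].

## Interface

Orientations are given as a 3x3 rotation matrix whose columns are the frame's x, y, z axes.
In Python, from cell import sensors, eyes, job, nets gives the robot as it stands. The module is installed in compiled form; this text tells all that it offers.
- The arm moves only by the shell command python3 -m jog 'ROWS'. ROWS is a JSON object with one list for each field, all of the same length, 1 to 20, a row being the entries at one place: x, y, z (the shift in shares of 1 m (1.0 is 1 m)), twist (a turn about the tool's z in fractions of the full range, 1 being pi/2 rad), jaw (the opening from 0.0 (shut) to 1.0 (fully open)); each row shifts and turns the commanded pose from where the row before left it, along the tool's axes as they then stand; what a row does not reach is not made up. A row lasts 1/12 s, in which the tool goes at most 0.0417 m and 0.125 rad, less where a joint would pass 70% of its speed; a pose out of reach is approached as far as the arm can. The fingers move at their own pace and stop on an object; the grip force is fixed at half the most. Time passes only in rows, so rows that do not move let the fingers close. It prints the time, the measured TCP pose, the force, the opening and the grip force at its end. Shift and turn numbers lie between -1 and 1, and a call with a number outside is refused. Input that does not fit is refused with a message, and nothing moves.
- sensors.get_state(): the state, without advancing time (a new reading comes with each control period).
- eyes.capture(name): name is "side" or "top"; returns a dict with "pixels" (420x560x3 uint8, red, green, blue), "z_map" (420x560 float32, m along the optical axis (not along the pixel's ray), 0 where there is no reading), "mtx" (3x3 intrinsics, pixels), "R" (3x3) and "t" (3): a world point X has camera coordinates R X + t. Camera axes: x right, y down, z forward; pixel columns grow to the right and rows downward; lengths in m; the calibration is good to about 2 mm. A picture is of the moment at which its call begins.
- job.hand_in(): hands the job in; it is judged then, once.
Trained networks look in a picture, given as the dict that the camera call returned (one of the last four; its "shot" number tells which), for a name from the list of things; names that differ only in an ending like _2 or _b are one class to them, and where a whole thing is asked for, a point or a joint stands for the part that bears it (a point fixed in the world has none). Each returns a list of dicts, best first, with "score" (0 to 1); they miss things now and then, are a little off and sometimes report something else, mostly with a low value. They report only what shows in the picture. A call takes as long as a camera call. They do not tell look-alikes from the thing itself.
- nets.spot_in(picture, query): "point" ([column, row] as shares, 0 to 1, of the picture: columns of its width, rows of its height, amid what is visible of it).
The state is a dict: "t": time; "joint_pos": joint angles; "joint_velocities": joint speeds; "joint_torque": joint torques, N m; "tool_pos": TCP position; "eef_rot": TCP orientation; "wrist_force": force on the tool from outside, world axes, zero at the start; "moment": the same for the moment, N m; "opening": opening from 0.0 (shut) to 1.0 (fully open); "finger_force": force on a finger pad.
Only numpy, scipy, OpenCV 4.12 (cv2) and the standard library are available. Lean on these libraries where they do the work, as an engineer would, in place of code of your own. Each camera call takes 0.05 s, during which the arm holds its last target. There are 200 camera calls.

## Working session

There is one attempt and no reset: what is moved stays moved. The work goes in short steps, Python scripts to look and compute and a shell command to move; the robot and the scene stay as the last step left them, time stands still between calls to the robot, and variables do not carry over. Pictures are saved under pics/ and viewed, at most 14 in all, crops included, and the job is handed in when it is done.

```bash
mkdir -p pics
cat > h.py <<'E'
import numpy as np, cv2
from cell import sensors, eyes, job, nets
def world(p):
    z=p['z_map'].astype(float);h,w=z.shape
    u,v=np.meshgrid(np.arange(w),np.arange(h))
    K=p['mtx'];c=np.stack([(u-K[0,2])/K[0,0]*z,(v-K[1,2])/K[1,1]*z,z],-1)
    W=(c-p['t'])@p['R']; W[z==0]=np.nan
    return W
def save(p,n): cv2.imwrite('pics/'+n,p['pixels'][...,::-1])
E
python3 - <<'E'
from h import *
s=sensors.get_state();print(s['t'],s['tool_pos'],s['eef_rot'],s['opening'])
for n in('top','side'):
    p=eyes.capture(n);save(p,n+'0.png');W=world(p)
    print(n,-p['R'].T@p['t'])
    for q in 'rack mat balance bottle canister jar feedcup wipes beaker stopper'.split():
        for d in nets.spot_in(p,q)[:3]:
            c,r=d['point'];c=int(c*560);r=int(r*420)
            print(q,round(d['score'],2),c,r,np.round(W[r,c],3))
E
```

```text
0.0 [ 0.26288321 -0.59388949  0.24122461] [[ 9.14398549e-01  4.04814243e-01 -8.50133672e-04]
 [ 4.04815128e-01 -9.14396928e-01  1.72339361e-03]
 [-7.97053374e-05 -1.92001559e-03 -9.99998154e-01]] 1.0006441112911442
top [0.36242815 0.00208073 1.07877143]
rack 0.59 252 228 [0.537 0.07  0.   ]
mat 0.57 131 260 [0.461 0.323 0.005]
balance 0.58 434 266 [ 0.458 -0.3    0.068]
bottle 0.64 302 195 [ 0.587 -0.033  0.111]
bottle 0.56 238 198 [0.578 0.093 0.108]
canister 0.86 294 130 [ 0.723 -0.015  0.105]
canister 0.66 346 112 [ 0.764 -0.12   0.106]
canister 0.65 298 195 [ 0.587 -0.025  0.11 ]
jar 0.59 268 228 [0.52  0.032 0.112]
wipes 0.79 184 126 [0.75  0.223 0.039]
beaker 0.77 403 132 [ 0.758 -0.258  0.014]
side [0.54649419 0.7644172  0.89808223]
rack 0.61 301 248 [0.555 0.075 0.005]
rack 0.58 291 216 [0.577 0.016 0.041]
mat 0.96 347 360 [0.469 0.333 0.012]
balance 0.56 341 128 [ 0.459 -0.255  0.064]
bottle 0.93 276 239 [0.603 0.127 0.1  ]
canister 0.93 283 191 [ 0.594 -0.007  0.095]
canister 0.88 212 201 [0.743 0.019 0.091]
canister 0.76 203 165 [ 0.778 -0.094  0.088]
jar 0.59 311 215 [0.535 0.06  0.095]
feedcup 0.57 291 217 [0.577 0.017 0.04 ]
wipes 0.89 200 301 [0.746 0.232 0.04 ]
beaker 0.87 229 130 [ 0.743 -0.274  0.041]
stopper 0.56 376 226 [0.394 0.035 0.033]
stopper 0.18 347 361 [0.469 0.333 0.007]
```

View pics/top0.png

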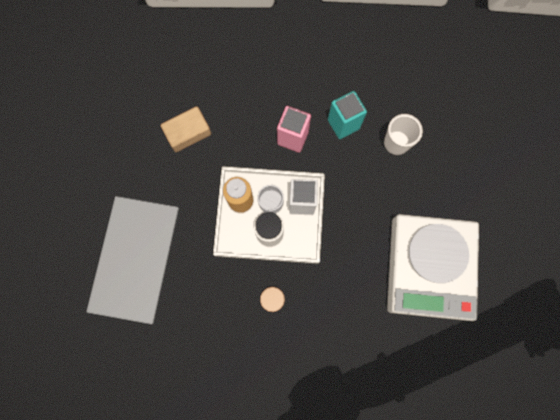

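View pics/side0.png

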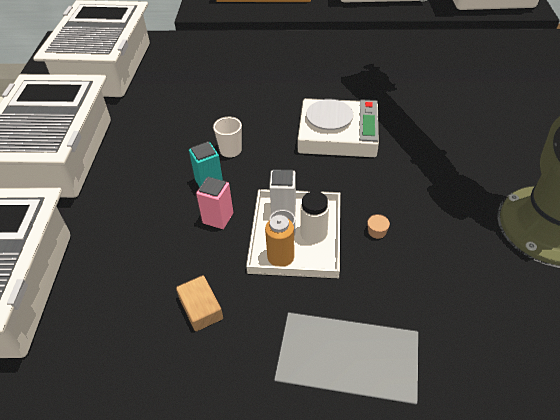

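```bash
cat >> h.py <<'E'
def meas(W,c,r,z0,z1,full=False):
    m=(abs(W[...,0]-c[0])<r)&(abs(W[...,1]-c[1])<r)&(W[...,2]>z0)&(W[...,2]<z1)
    m=cv2.morphologyEx(m.astype(np.uint8),cv2.MORPH_OPEN,np.ones((2,2))) if not full else m
    P=W[m>0]
    if len(P)<6: return None
    Q=(P[:,:2]*1000).astype(np.float32)
    ce,rad=cv2.minEnclosingCircle(Q); b=cv2.minAreaRect(Q)
    return len(P),'z',round(float(np.median(P[:,2])),4),'circ',np.round(ce,1),round(2*rad,1),'rect',np.round(b[0],1),np.round(b[1],1),round(b[2],1),'mean',np.round(Q.mean(0),1)
def both():
    return {n:eyes.capture(n) for n in('top','side')}
E
python3 - <<'E'
from h import *
for n,p in both().items():
    W=world(p);print(n)
    for k,a in dict(tray=((.553,.035),.16,.019,.031),mat=((.465,.325),.19,.003,.0095),pan=((.48,-.30),.12,.062,.074),
      house=((.46,-.30),.16,.045,.056),bottle=((.593,.107),.045,.105,.14),bottle96=((.593,.107),.045,.096,.105),
      canlid=((.588,-.03),.04,.105,.118),canbody=((.588,-.03),.04,.098,.108),jar=((.525,.037),.045,.105,.118),cup=((.578,.033),.036,.045,.055),stop=((.4,.03),.05,.02,.04),
      pink=((.723,-.015),.05,.095,.11),wipes=((.75,.22),.08,.033,.045),teal=((.765,-.12),.05,.095,.11)).items(): print(k,*(meas(W,*a) or ['-']))
E
```

```text
top
tray 1057 z nan circ [553.5  14.4] 325.8 rect [553.5   9.1] [214.3 289.5] 52.2 mean [nan nan]
mat 6748 z nan circ [463.9 267.8] 352.7 rect [nan nan] [nan  0.] nan mean [nan nan]
pan 2795 z nan circ [ 484.7 -315.6] 128.6 rect [ 475.5 -309.2] [ 92.1 103.9] 47.5 mean [nan nan]
house 3958 z nan circ [ 461.2 -319.6] 272.4 rect [ 461.1 -318.7] [187.1 204.4] 85.3 mean [nan nan]
bottle 388 z 0.1168 circ [594.7  94.5] 48.9 rect [594.2  93.9] [41.9 44.5] 65.5 mean [592.5  94.4]
bottle96 164 z 0.1018 circ [600.8  93. ] 69.5 rect [594.7  92.2] [50.8 61.7] 28.8 mean [587.4  92.6]
canlid 512 z nan circ [593.9 -39.1] 64.2 rect [601.3 -44.4] [49.5 46.1] 31.1 mean [nan nan]
canbody 228 z nan circ [604.7 -41.6] 94.6 rect [613.1 -42.1] [57.7 75.6] 66.1 mean [nan nan]
jar 588 z nan circ [525.3  29.9] 54.4 rect [524.4  31.8] [49.7 35.9] 38.1 mean [nan nan]
cup 83 z 0.0457 circ [596.5  28.3] 63.2 rect [592.4  28.1] [49.4 57.5] 12.1 mean [586.9  30.1]
stop 425 z nan circ [384.2  19.5] 48.5 rect [389.2  20.9] [38.5 44.9] 30.9 mean [nan nan]
pink 640 z 0.1045 circ [759.4 -19. ] 98.9 rect [759.6 -20.4] [5
[... 864 characters left out ...]
51.5 49.5] 6.7 mean [nan nan]
canbody 175 z 0.103 circ [593.5 -84.5] 162.6 rect [594.8 -83.8] [157.1  51.7] 89.6 mean [593.8 -22.1]
jar 430 z nan circ [514.3  -3.6] 134.6 rect [524.7  -6.1] [131.7  40.5] 80.4 mean [nan nan]
cup 65 z 0.0474 circ [569.9  29.4] 86.4 rect [574.9  31.8] [44.6 80.2] 22.3 mean [574.4  24.1]
stop 330 z 0.0292 circ [381.3  15.9] 68.9 rect [380.4  22. ] [63.7 43.7] 19.7 mean [386.2  27.1]
pink 480 z nan circ [732.4 -49.4] 145.0 rect [729.5 -48.5] [139.5  45.9] 73.1 mean [nan nan]
wipes 1273 z nan circ [751.7 215.9] 121.8 rect [752.2 216.2] [ 64.8 104.4] 29.4 mean [nan nan]
teal 406 z nan circ [ 787.3 -176. ] 172.5 rect [ 794.1 -174. ] [ 59.  166.6] 16.8 mean [nan nan]
```

```bash
cat >> h.py <<'E'
def fit(p,c,r,z0,z1,h,col=None):
    """largest blob with depth height in z0..z1 near c; pixels projected on plane z=h"""
    W=world(p);Z=W[...,2]
    m=(abs(W[...,0]-c[0])<r)&(abs(W[...,1]-c[1])<r)&(Z>z0)&(Z<z1)
    if col: m&=col(p['pixels'].astype(int))
    n,l,s,_=cv2.connectedComponentsWithStats(m.astype(np.uint8),connectivity=8)
    if n<2:return None
    m=l==1+np.argmax(s[1:,4])
    v,u=np.nonzero(m);K=p['mtx'];C=-p['R'].T@p['t']
    d=np.stack([(u-K[0,2])/K[0,0],(v-K[1,2])/K[1,1],u*0+1.],-1)@p['R']
    Q=((C+d*((h-C[2])/d[:,2])[:,None])[:,:2]*1000).astype(np.float32)
    ce,rad=cv2.minEnclosingCircle(Q);b=cv2.minAreaRect(Q)
    return len(Q),'z',round(float(np.median(Z[m])),4),'circ',np.round(ce,1),round(2*rad,1),'rect',np.round(b[0],1),np.round(b[1],1),round(b[2],1),'mean',np.round(Q.mean(0),1)
E
cat > m.py <<'E'
from h import *
dark=lambda x:x.max(-1)<110
br=lambda x:x.min(-1)>95
for n,p in both().items():
    print(n)
    for k,a in dict(tray=((.553,.03),.16,.018,.032,.025,br),mat=((.465,.325),.19,-.002,.014,.006,lambda x:(x.min(-1)>80)),pan=((.48,-.315),.09,.06,.076,.068),
      bot_cap=((.593,.097),.04,.107,.14,.113,br),bot_body=((.593,.097),.04,.094,.106,.101),
      canlid=((.595,-.035),.04,.103,.12,.111,dark),can=((.595,-.035),.04,.096,.12,.107),jar=((.525,.033),.04,.103,.12,.111),cup=((.588,.03),.034,.040,.058,.05),stop=((.39,.023),.05,.02,.04,.03)).items():
        print(k,*(fit(p,*a) or ['-']))
E
python3 m.py
```

```text
top
tray 1017 z 0.0242 circ [564.7  33. ] 289.3 rect [564.5  32.9] [219.6 190.6] 87.3 mean [565.2  34.2]
mat 8021 z 0.0058 circ [465.  319.6] 285.3 rect [464.9 318.5] [143.1 252.7] 81.4 mean [461.9 318.8]
pan 2803 z 0.0676 circ [ 484.8 -309.7] 120.3 rect [ 484.9 -310.1] [118.2 118.5] 45.0 mean [ 484.2 -309.8]
bot_cap 342 z 0.1174 circ [594.8  97.1] 46.5 rect [594.7  97.5] [42.6 42.5] 79.8 mean [595.8  96.7]
bot_body 268 z 0.1031 circ [595.6  96.7] 58.7 rect [595.3  96.8] [57.6 55.8] 28.5 mean [591.5  95.7]
canlid -
can 736 z 0.1094 circ [593.1 -35.7] 73.3 rect [593.1 -36. ] [54.7 53.5] 1.2 mean [592.9 -35.5]
jar 594 z 0.1106 circ [525.2  31.6] 54.2 rect [524.8  31.9] [53.  50.4] 1.4 mean [525.3  31.8]
cup 165 z 0.0488 circ [593.6  31.5] 57.0 rect [593.1  31.4] [55.5 54.2] 1.4 mean [594.1  31.3]
stop 428 z 0.0298 circ [386.5  22.1] 47.3 rect [385.9  21.6] [46.1 44.9] 1.4 mean [386.5  22.1]
side
tray 818 z 0.024 circ [566.3  36.5] 290.6 rect [566.9  37.5] [225.8 189.7] 87.3 mean [568.7  74.7]
mat 9863 z 0.0059 circ [466.3 320.5] 283.6 rect [466.4 320.4] [141.3 249.4] 81.5 mean [464.8 324.2]
pan 1145 z 0.0676 circ [ 487.2 -306.4] 125.0 rect [ 487.7 -307.5] [117.3 122.5] 0.2 mean [ 487.2 -304.6]
bot_cap 265 z 0.1178 circ [598.5  98.1] 44.4 rect [598.   98.1] [35.6 44. ] 1.6 mean [598.1  98. ]
bot_body 244 z 0.1025 circ [597.7 102.4] 62.0 rect [597.2 106.1] [56.6 54.5] 8.2 mean [596.6 112.4]
canlid 238 z 0.1108 circ [596.7 -33.1] 61.1 rect [597.5 -32.6] [46.2 42.7] 89.1 mean [597.5 -31. ]
can 520 z 0.1094 circ [596.3 -27.4] 76.3 rect [595.8 -27.6] [53.8 63.4] 0.4 mean [595.9 -28.3]
jar 445 z 0.1106 circ [528.8  37. ] 59.6 rect [527.6  36.5] [51.3 58.4] 0.6 mean [527.7  37.4]
cup 107 z 0.0474 circ [594.  33.] 57.4 rect [591.6  23.7] [35.  56.1] 72.6 mean [593.5  18.2]
stop 336 z 0.0295 circ [387.6  27.6] 54.9 rect [388.   27.6] [54.  45.2] 85.7 mean [388.6  26.9]
```

Units first: turns go in shares of pi/2 rad. So -0.1154 rad is -0.0735.

```bash
python3 -m jog '{"x":[0, 0, 0, 0, 0, 0, 0, 0, 0, 0, 0.035, 0.035, 0.035, 0.035, 0.035, 0.035, 0.035, 0.035, 0.035, 0], "y":[0, 0, 0, 0, 0, 0, 0, 0, 0, 0, 0.017, 0.017, 0.017, 0.017, 0.017, 0.017, 0.017, 0.017, 0.017, 0], "z":[0, 0, 0, 0, 0, 0, 0, 0, 0, 0, 0, 0, 0, 0, 0, 0, 0, 0, 0, 0], "twist":[-0.0735, -0.0735, -0.0735, -0.0735, -0.0735, -0.0735, -0.0735, -0.0735, -0.0735, -0.0735, 0, 0, 0, 0, 0, 0, 0, 0, 0, 0], "jaw":[1, 1, 1, 1, 1, 1, 1, 1, 1, 1, 1, 1, 1, 1, 1, 1, 1, 1, 1, 1]}'
```

```text
t: 2.97
tool_pos: [0.4206, -0.2707, 0.2431]
eef_rot: [[-0.012, 1.0, 0.003], [1.0, 0.012, 0.002], [0.002, 0.003, -1.0]]
wrist_force: [0.7, 0.1, -0.2]
opening: 1.001
finger_force: 0.0
```

```bash
python3 -m jog '{"x":[0.0366, 0.0366, 0.0366, 0.0366, 0.0366, 0.0366, 0.0366, 0.0366, 0.0366, 0.0366, 0, 0], "y":[0.018, 0.018, 0.018, 0.018, 0.018, 0.018, 0.018, 0.018, 0.018, 0.018, 0, 0], "z":[0, 0, 0, 0, 0, 0, 0, 0, 0, 0, 0, 0], "twist":[0, 0, 0, 0, 0, 0, 0, 0, 0, 0, 0, 0], "jaw":[1, 1, 1, 1, 1, 1, 1, 1, 1, 1, 1, 1]}'
```

```text
t: 3.97
tool_pos: [0.5961, 0.0901, 0.2419]
eef_rot: [[-0.006, 1.0, -0.001], [1.0, 0.006, 0.002], [0.002, -0.001, -1.0]]
wrist_force: [-0.2, -1.0, -0.3]
opening: 1.004
finger_force: 0.0
```

```bash
python3 -m jog '{"x":[0.007, 0, 0, 0, 0, 0, 0, 0, 0], "y":[0, 0, 0, 0, 0, 0, 0, 0, 0], "z":[0.02, 0.035, 0.035, 0.035, 0.03, 0.012, 0, 0, 0], "twist":[0, 0, 0, 0, 0, 0, 0, 0, 0], "jaw":[1, 1, 1, 1, 1, 1, 1, 1, 1]}'
```

```text
t: 4.72
tool_pos: [0.5978, 0.0934, 0.0776]
eef_rot: [[0.001, 1.0, 0.004], [1.0, -0.001, 0.0], [0.0, 0.004, -1.0]]
wrist_force: [-0.1, 0.8, 0.7]
opening: 1.004
finger_force: 0.0
```

```bash
python3 -m jog '{"x":[0.004, 0, 0], "y":[0, 0, 0], "z":[0.001, 0, 0], "twist":[0, 0, 0], "jaw":[1, 1, 1]}'; python3 -m jog '{"x":[0, 0, 0, 0, 0, 0, 0, 0], "y":[0, 0, 0, 0, 0, 0, 0, 0], "z":[0, 0, 0, 0, 0, 0, 0, 0], "twist":[0, 0, 0, 0, 0, 0, 0, 0], "jaw":[0, 0, 0, 0, 0, 0, 0, 0]}'
```

```text
t: 4.97
tool_pos: [0.5968, 0.0983, 0.0756]
eef_rot: [[-0.001, 1.0, 0.002], [1.0, 0.001, 0.0], [0.0, 0.002, -1.0]]
wrist_force: [-0.4, 0.1, 0.3]
opening: 1.002
finger_force: 0.0
t: 5.63
tool_pos: [0.5967, 0.0977, 0.075]
eef_rot: [[0.0, 1.0, 0.001], [1.0, -0.0, -0.0], [-0.0, 0.001, -1.0]]
wrist_force: [0.9, -0.3, 6.3]
opening: 0.665
finger_force: 63.7
```

```bash
python3 -m jog '{"x":[0, 0, 0, 0.031, 0.031, 0.031, 0.031, 0.031, 0.031, 0, 0, 0], "y":[0, 0, 0, -0.0093, -0.0093, -0.0093, -0.0093, -0.0093, -0.0093, 0, 0, 0], "z":[-0.015, -0.03, -0.035, -0.01, 0, 0, 0, 0, 0, 0, 0, 0], "twist":[0, 0, 0, 0, 0, 0, 0, 0, 0, 0, 0, 0], "jaw":[0, 0, 0, 0, 0, 0, 0, 0, 0, 0, 0, 0]}'
```

```text
t: 6.63
tool_pos: [0.54, 0.2828, 0.1632]
eef_rot: [[-0.0, 1.0, -0.001], [1.0, 0.0, -0.002], [-0.002, -0.001, -1.0]]
wrist_force: [0.1, 0.3, -1.9]
opening: 0.661
finger_force: 64.5
```

```bash
python3 -m jog '{"x":[0], "y":[0], "z":[0], "twist":[0], "jaw":[0]}'
```

```text
t: 6.72
tool_pos: [0.5409, 0.2816, 0.1634]
eef_rot: [[0.002, 1.0, -0.001], [1.0, -0.002, -0.002], [-0.002, -0.001, -1.0]]
wrist_force: [0.8, -0.9, -2.3]
opening: 0.664
finger_force: 64.5
```

```bash
python3 -m jog '{"x":[0, 0, 0, 0, 0, 0, 0, 0], "y":[0, 0, 0, 0, 0, 0, 0, 0], "z":[0.03, 0.03, 0.015, 0.007, 0.003, 0.002, 0, 0], "twist":[0, 0, 0, 0, 0, 0, 0, 0], "jaw":[0, 0, 0, 0, 0, 0, 0, 0]}'
```

```text
t: 7.38
tool_pos: [0.5411, 0.2841, 0.0786]
eef_rot: [[0.0, 1.0, 0.002], [1.0, -0.0, 0.001], [0.001, 0.002, -1.0]]
wrist_force: [-0.7, -1.2, -1.8]
opening: 0.663
finger_force: 64.5
```

```bash
python3 -m jog '{"x":[0, 0, 0, 0, 0, 0, 0, 0, 0, 0, -0.0358, -0.0358, -0.0358, -0.0358, -0.0358, -0.0358, -0.0358, 0, 0, 0], "y":[0, 0, 0, 0, 0, 0, 0, 0, 0, 0, -0.0021, -0.0021, -0.0021, -0.0021, -0.0021, -0.0021, -0.0021, 0, 0, 0], "z":[0.002, 0, 0, 0, 0, 0, 0, -0.03, -0.035, -0.035, 0, 0, 0, 0, 0, 0, 0, 0, 0, 0], "twist":[0, 0, 0, 0, 0, 0, 0, 0, 0, 0, 0, 0, 0, 0, 0, 0, 0, 0, 0, 0], "jaw":[0, 0, 1, 1, 1, 1, 1, 1, 1, 1, 1, 1, 1, 1, 1, 1, 1, 1, 1, 1]}'
python3 - <<'E'
from h import *
p=eyes.capture('side');save(p,'s1.png');
p=eyes.capture('top');print(*fit(p,(.541,.283),.045,.095,.108,.102))
print(np.round(sensors.get_state()['tool_pos'],4))
E
```

```text
t: 9.05
tool_pos: [0.5256, 0.0336, 0.1755]
eef_rot: [[0.0, 1.0, 0.0], [1.0, -0.0, 0.0], [0.0, 0.0, -1.0]]
wrist_force: [-0.2, -0.1, -0.3]
opening: 0.996
finger_force: 0.0
316 z 0.1042 circ [540.1 282.8] 58.9 rect [540.5 282.2] [57.6 55.7] 47.7 mean [537.4 278.4]
[0.5256 0.0349 0.1755]
```

View pics/s1.png

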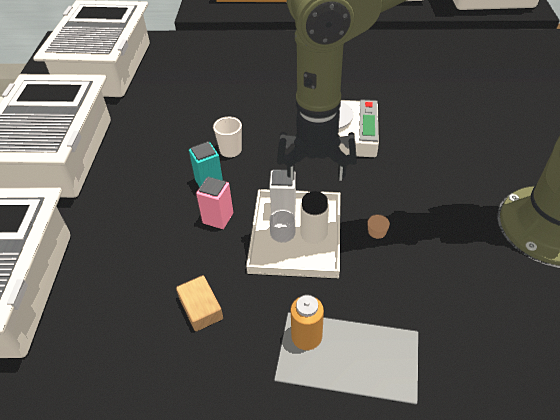

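The bottle stands upright on the mat at about (307, 325). The gripper hovers over the jar (314, 215).

```bash
python3 -m jog '{"x":[0, 0, 0, 0, 0, 0], "y":[0, 0, 0, 0, 0, 0], "z":[0.035, 0.035, 0.02, 0.0105, 0, 0], "twist":[0, 0, 0, 0, 0, 0], "jaw":[1, 1, 1, 1, 1, 1]}'; python3 -m jog '{"x":[0, 0, 0, 0, 0, 0, 0, 0], "y":[0, 0, 0, 0, 0, 0, 0, 0], "z":[0, 0, 0, 0, 0, 0, 0, 0], "twist":[0, 0, 0, 0, 0, 0, 0, 0], "jaw":[0, 0, 0, 0, 0, 0, 0, 0]}'
```

```text
t: 9.65
tool_pos: [0.526, 0.0343, 0.0752]
eef_rot: [[-0.002, 1.0, 0.0], [1.0, 0.002, 0.001], [0.001, 0.0, -1.0]]
wrist_force: [-0.7, -0.7, -0.3]
opening: 1.003
finger_force: 0.0
t: 10.32
tool_pos: [0.5274, 0.0332, 0.0768]
eef_rot: [[0.0, 1.0, 0.004], [1.0, -0.0, -0.0], [-0.0, 0.004, -1.0]]
wrist_force: [0.9, 0.8, 6.0]
opening: 0.683
finger_force: 65.3
```

```bash
python3 -m jog '{"x":[0, 0, 0, 0, 0.0351, 0.0351, 0.0351, 0.0351, 0.0351, 0.0351, 0.0351, 0.0351, 0.0351, 0, 0, 0], "y":[0, 0, 0, 0, -0.0063, -0.0063, -0.0063, -0.0063, -0.0063, -0.0063, -0.0063, -0.0063, -0.0063, 0, 0, 0], "z":[-0.015, -0.03, -0.035, -0.035, -0.02, 0, 0, 0, 0, 0, 0, 0, 0, 0, 0, 0], "twist":[0, 0, 0, 0, 0, 0, 0, 0, 0, 0, 0, 0, 0, 0, 0, 0], "jaw":[0, 0, 0, 0, 0, 0, 0, 0, 0, 0, 0, 0, 0, 0, 0, 0]}'
```

```text
t: 11.65
tool_pos: [0.4688, 0.3484, 0.2094]
eef_rot: [[-0.001, 1.0, -0.0], [1.0, 0.001, -0.001], [-0.001, -0.0, -1.0]]
wrist_force: [0.7, -0.6, -2.2]
opening: 0.681
finger_force: 65.2
```

```bash
python3 -m jog '{"x":[0, 0, 0, 0, 0, 0, 0, 0], "y":[0, 0, 0, 0, 0, 0, 0, 0], "z":[0.035, 0.035, 0.035, 0.015, 0.008, 0.003, 0, 0], "twist":[0, 0, 0, 0, 0, 0, 0, 0], "jaw":[0, 0, 0, 0, 0, 0, 0, 0]}'
```

```text
t: 12.32
tool_pos: [0.4701, 0.3496, 0.0807]
eef_rot: [[0.0, 1.0, 0.003], [1.0, -0.001, 0.001], [0.001, 0.003, -1.0]]
wrist_force: [0.9, 0.0, -2.1]
opening: 0.68
finger_force: 65.2
```

```bash
python3 -m jog '{"x":[0, 0, 0, 0], "y":[0, 0, 0, 0], "z":[0.002, 0.0005, 0, 0], "twist":[0, 0, 0, 0], "jaw":[0, 0, 0, 0]}'
```

```text
t: 12.65
tool_pos: [0.4698, 0.3497, 0.0778]
eef_rot: [[-0.0, 1.0, 0.002], [1.0, 0.0, 0.001], [0.001, 0.002, -1.0]]
wrist_force: [0.4, -0.2, 5.0]
opening: 0.678
finger_force: 66.0
```

Contact felt (+5 N): release and go over the canister.

```bash
python3 -m jog '{"x":[0, 0, 0, 0, 0, 0, 0, 0], "y":[0, 0, 0, 0, 0, 0, 0, 0], "z":[0, 0, 0, 0, 0, -0.03, -0.035, -0.035], "twist":[0, 0, 0, 0, 0, 0, 0, 0], "jaw":[1, 1, 1, 1, 1, 1, 1, 1]}'; python3 -m jog '{"x":[-0.0349, -0.0349, -0.0349, -0.0349, -0.0349, -0.0349, -0.0349, -0.0349, -0.0349, -0.0349, -0.0349, 0, 0, 0], "y":[0.0114, 0.0114, 0.0114, 0.0114, 0.0114, 0.0114, 0.0114, 0.0114, 0.0114, 0.0114, 0.0114, 0, 0, 0], "z":[0, 0, 0, 0, 0, 0, 0, 0, 0, 0, 0, 0, 0, 0], "twist":[0, 0, 0, 0, 0, 0, 0, 0, 0, 0, 0, 0, 0, 0], "jaw":[1, 1, 1, 1, 1, 1, 1, 1, 1, 1, 1, 1, 1, 1]}'
```

```text
t: 13.32
tool_pos: [0.4681, 0.3485, 0.1766]
eef_rot: [[-0.0, 1.0, -0.002], [1.0, 0.0, -0.001], [-0.001, -0.002, -1.0]]
wrist_force: [0.7, 0.5, -0.0]
opening: 0.999
finger_force: 0.0
t: 14.48
tool_pos: [0.594, -0.0342, 0.1761]
eef_rot: [[-0.0, 1.0, -0.001], [1.0, 0.0, 0.001], [0.001, -0.001, -1.0]]
wrist_force: [-0.2, 0.6, 0.5]
opening: 1.002
finger_force: 0.0
```

```bash
python3 -m jog '{"x":[0, 0, 0, 0, 0, 0], "y":[0, 0, 0, 0, 0, 0], "z":[0.035, 0.035, 0.02, 0.011, 0, 0], "twist":[0, 0, 0, 0, 0, 0], "jaw":[1, 1, 1, 1, 1, 1]}'; python3 -m jog '{"x":[0, 0, 0, 0, 0, 0, 0, 0], "y":[0, 0, 0, 0, 0, 0, 0, 0], "z":[0, 0, 0, 0, 0, 0, 0, 0], "twist":[0, 0, 0, 0, 0, 0, 0, 0], "jaw":[0, 0, 0, 0, 0, 0, 0, 0]}'
```

```text
t: 14.98
tool_pos: [0.5945, -0.0335, 0.0759]
eef_rot: [[-0.002, 1.0, 0.0], [1.0, 0.002, 0.001], [0.001, 0.0, -1.0]]
wrist_force: [1.1, -0.4, 0.1]
opening: 1.004
finger_force: 0.0
t: 15.65
tool_pos: [0.5958, -0.0349, 0.0772]
eef_rot: [[0.0, 1.0, 0.003], [1.0, -0.0, -0.0], [-0.0, 0.003, -1.0]]
wrist_force: [0.4, -0.1, 6.4]
opening: 0.622
finger_force: 64.2
```

```bash
python3 -m jog '{"x":[0, 0, 0, 0, 0.031, 0.031, 0.031, 0.031, 0.031, 0.031, 0.031, 0.031, 0.031, 0.031, 0.031, 0, 0, 0], "y":[0, 0, 0, 0, -0.0193, -0.0193, -0.0193, -0.0193, -0.0193, -0.0193, -0.0193, -0.0193, -0.0193, -0.0193, -0.0193, 0, 0, 0], "z":[-0.015, -0.03, -0.035, -0.035, -0.015, 0, 0, 0, 0, 0, 0, 0, 0, 0, 0, 0, 0, 0], "twist":[0, 0, 0, 0, 0, 0, 0, 0, 0, 0, 0, 0, 0, 0, 0, 0, 0, 0], "jaw":[0, 0, 0, 0, 0, 0, 0, 0, 0, 0, 0, 0, 0, 0, 0, 0, 0, 0]}'
```

```text
t: 17.15
tool_pos: [0.3818, 0.3053, 0.2048]
eef_rot: [[-0.001, 1.0, -0.0], [1.0, 0.001, -0.002], [-0.002, -0.0, -1.0]]
wrist_force: [0.1, -0.4, -4.0]
opening: 0.625
finger_force: 64.4
```

Down to ~0.079, then touch gently.

```bash
python3 -m jog '{"x":[0, 0, 0, 0, 0, 0, 0, 0], "y":[0, 0, 0, 0, 0, 0, 0, 0], "z":[0.035, 0.035, 0.035, 0.012, 0.006, 0.003, 0, 0], "twist":[0, 0, 0, 0, 0, 0, 0, 0], "jaw":[0, 0, 0, 0, 0, 0, 0, 0]}';  python3 -m jog '{"x":[0, 0, 0, 0], "y":[0, 0, 0, 0], "z":[0.001, 0.0005, 0, 0], "twist":[0, 0, 0, 0], "jaw":[0, 0, 0, 0]}'
```

```text
t: 17.82
tool_pos: [0.3834, 0.3067, 0.0809]
eef_rot: [[0.001, 1.0, 0.003], [1.0, -0.001, 0.001], [0.001, 0.003, -1.0]]
wrist_force: [0.2, 0.4, -2.9]
opening: 0.623
finger_force: 64.6
t: 18.15
tool_pos: [0.3823, 0.3061, 0.0782]
eef_rot: [[0.0, 1.0, 0.001], [1.0, -0.0, -0.0], [-0.0, 0.001, -1.0]]
wrist_force: [0.1, -0.3, -3.0]
opening: 0.627
finger_force: 64.7
```

```bash
python3 -m jog '{"x":[0, 0, 0, 0, 0, 0, 0, 0, 0, 0], "y":[0, 0, 0, 0, 0, 0, 0, 0, 0, 0], "z":[0.0012, 0, 0, 0, 0, 0, 0, -0.03, -0.035, -0.035], "twist":[0, 0, 0, 0, 0, 0, 0, 0, 0, 0], "jaw":[0, 0, 1, 1, 1, 1, 1, 1, 1, 1]}'; python3 -m jog '{"x":[-0.0275, -0.0275, -0.0275, -0.0275, -0.0275, -0.0275, -0.0275, -0.0275, -0.0275, -0.0275, 0, 0, 0], "y":[0.0212, 0.0212, 0.0212, 0.0212, 0.0212, 0.0212, 0.0212, 0.0212, 0.0212, 0.0212, 0, 0, 0], "z":[0, 0, 0, 0, 0, 0, 0, 0, 0, 0, 0, 0, 0], "twist":[0, 0, 0, 0, 0, 0, 0, 0, 0, 0, 0, 0, 0], "jaw":[1, 1, 1, 1, 1, 1, 1, 1, 1, 1, 1, 1, 1]}'
python3 - <<'E'
from h import *
p=eyes.capture('side');save(p,'s2.png')
E
```

```text
t: 18.98
tool_pos: [0.3811, 0.3059, 0.1771]
eef_rot: [[-0.001, 1.0, -0.003], [1.0, 0.001, -0.0], [-0.0, -0.003, -1.0]]
wrist_force: [2.3, -0.8, 0.4]
opening: 1.004
finger_force: 0.0
t: 20.07
tool_pos: [0.5936, 0.0317, 0.1762]
eef_rot: [[-0.0, 1.0, -0.001], [1.0, 0.0, 0.001], [0.001, -0.001, -1.0]]
wrist_force: [0.4, 0.6, 0.6]
opening: 0.999
finger_force: 0.0
```

View pics/s2.png

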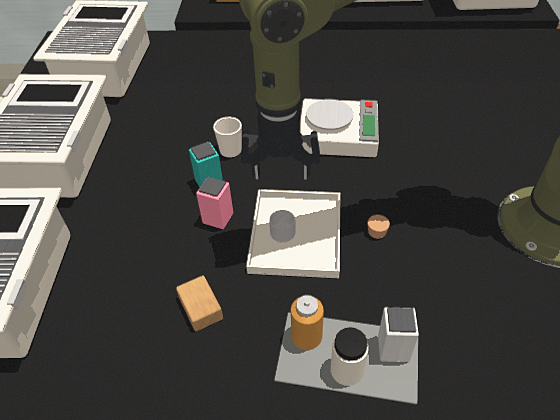

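All three containers stand upright on the mat: bottle (307, 325), jar (350, 358), canister (398, 335). The cup is free at (283, 226).

```bash
python3 -m jog '{"x":[0, 0, 0, 0, 0, 0, 0, 0], "y":[0, 0, 0, 0, 0, 0, 0, 0], "z":[0.035, 0.035, 0.035, 0.025, 0.01, 0.006, 0, 0], "twist":[0, 0, 0, 0, 0, 0, 0, 0], "jaw":[0.82, 0.82, 0.82, 0.82, 0.82, 0.82, 0.82, 0.82]}'; python3 -m jog '{"x":[0, 0, 0, 0, 0, 0, 0], "y":[0, 0, 0, 0, 0, 0, 0], "z":[0, 0, 0, 0, 0, 0, 0], "twist":[0, 0, 0, 0, 0, 0, 0], "jaw":[0, 0, 0, 0, 0, 0, 0]}'
```

```text
t: 20.78
tool_pos: [0.595, 0.0318, 0.0322]
eef_rot: [[-0.001, 1.0, 0.002], [1.0, 0.001, 0.0], [0.0, 0.002, -1.0]]
wrist_force: [0.5, 0.0, 0.6]
opening: 0.818
finger_force: 0.0
t: 21.37
tool_pos: [0.5958, 0.0315, 0.0332]
eef_rot: [[0.0, 1.0, 0.004], [1.0, -0.0, -0.0], [-0.0, 0.004, -1.0]]
wrist_force: [-1.0, 0.2, 7.2]
opening: 0.642
finger_force: 63.3
```

```bash
python3 -m jog '{"x":[0, 0, 0, 0, -0.034, -0.034, -0.034, -0.034, -0.034, -0.034, -0.034, -0.034, -0.034, -0.034, 0, 0, 0], "y":[0, 0, 0, 0, -0.0109, -0.0109, -0.0109, -0.0109, -0.0109, -0.0109, -0.0109, -0.0109, -0.0109, -0.0109, 0, 0, 0], "z":[-0.015, -0.03, -0.035, -0.035, -0.015, 0, 0, 0, 0, 0, 0, 0, 0, 0, 0, 0, 0], "twist":[0, 0, 0, 0, 0, 0, 0, 0, 0, 0, 0, 0, 0, 0, 0, 0, 0], "jaw":[0, 0, 0, 0, 0, 0, 0, 0, 0, 0, 0, 0, 0, 0, 0, 0, 0]}'; python3 -m jog '{"x":[0], "y":[0], "z":[0], "twist":[0], "jaw":[0]}'
```

```text
t: 22.78
tool_pos: [0.4853, -0.3085, 0.1616]
eef_rot: [[0.0, 1.0, 0.001], [1.0, -0.0, -0.0], [-0.0, 0.001, -1.0]]
wrist_force: [0.7, 0.9, -1.9]
opening: 0.643
finger_force: 63.7
t: 22.87
tool_pos: [0.4859, -0.3074, 0.1615]
eef_rot: [[-0.002, 1.0, 0.001], [1.0, 0.002, -0.0], [-0.0, 0.001, -1.0]]
wrist_force: [1.0, -0.6, -1.1]
opening: 0.641
finger_force: 63.7
```

```bash
python3 -m jog '{"x":[0, 0, 0, 0, 0, 0], "y":[0, 0, 0, 0, 0, 0], "z":[0.03, 0.02, 0.01, 0.003, 0.001, 0], "twist":[0, 0, 0, 0, 0, 0], "jaw":[0, 0, 0, 0, 0, 0]}'; python3 -m jog '{"x":[0, 0], "y":[0, 0], "z":[0.0012, 0], "twist":[0, 0], "jaw":[0, 0]}'
```

```text
t: 23.37
tool_pos: [0.486, -0.3088, 0.0976]
eef_rot: [[-0.001, 1.0, 0.001], [1.0, 0.001, -0.001], [-0.001, 0.001, -1.0]]
wrist_force: [0.1, 0.9, -1.0]
opening: 0.644
finger_force: 63.7
t: 23.53
tool_pos: [0.4856, -0.3093, 0.0963]
eef_rot: [[-0.0, 1.0, 0.001], [1.0, 0.0, -0.001], [-0.001, 0.001, -1.0]]
wrist_force: [-0.3, 0.3, -0.8]
opening: 0.643
finger_force: 63.7
```

```bash
python3 -m jog '{"x":[0, 0, 0, 0, 0, 0, 0, 0, 0, 0, 0], "y":[0, 0, 0, 0, 0, 0, 0, 0, 0, 0, 0], "z":[0.001, 0, 0, 0, 0, 0, 0, -0.02, -0.035, -0.035, 0], "twist":[0, 0, 0, 0, 0, 0, 0, 0, 0, 0, 0], "jaw":[0, 0, 1, 1, 1, 1, 1, 1, 1, 1, 1]}'; python3 -m jog '{"x":[0.037, 0.037, 0.037, 0.037, 0.037, 0.037, 0.037, 0.037, 0.037, 0.037, 0.037, 0.037, 0.037, 0.037, 0.037, 0.037, 0, 0, 0], "y":[0.0034, 0.0034, 0.0034, 0.0034, 0.0034, 0.0034, 0.0034, 0.0034, 0.0034, 0.0034, 0.0034, 0.0034, 0.0034, 0.0034, 0.0034, 0.0034, 0, 0, 0], "z":[0, 0, 0, 0, 0, 0, 0, 0, 0, 0, 0, 0, 0, 0, 0, 0, 0, 0, 0], "twist":[0, 0, 0, 0, 0, 0, 0, 0, 0, 0, 0, 0, 0, 0, 0, 0, 0, 0, 0], "jaw":[1, 1, 1, 1, 1, 1, 1, 1, 1, 1, 1, 1, 1, 1, 1, 1, 1, 1, 1]}'
python3 - <<'E'
from h import *
p=eyes.capture('side');save(p,'s3.png')
for n,p in both().items():
    print(n,'cup',*fit(p,(.486,-.309),.036,.105,.123,.113),'\npan',*fit(p,(.484,-.31),.09,.06,.076,.068))
    print('bottle',*fit(p,(.541,.283),.045,.095,.108,.102))
E
```

```text
t: 24.45
tool_pos: [0.4888, -0.3105, 0.1914]
eef_rot: [[-0.0, 1.0, 0.009], [1.0, 0.0, -0.007], [-0.007, 0.009, -1.0]]
wrist_force: [0.9, -0.4, -0.3]
opening: 0.995
finger_force: 0.0
t: 26.03
tool_pos: [0.5393, 0.2828, 0.1839]
eef_rot: [[-0.001, 1.0, -0.001], [1.0, 0.001, -0.001], [-0.001, -0.001, -1.0]]
wrist_force: [0.2, 0.1, 0.7]
opening: 0.998
finger_force: 0.0
top cup 196 z 0.1116 circ [ 483.2 -307.8] 58.2 rect [ 483.5 -307.5] [53.7 56.3] 1.4 mean [ 483.7 -307.5] 
pan 1997 z 0.0677 circ [ 484.8 -309.7] 120.3 rect [ 484.9 -310.1] [118.2 118.5] 45.0 mean [ 482.9 -306.4]
bottle 102 z 0.1038 circ [551.2 270.8] 49.1 rect [555.3 266.7] [49.1 13.3] 45.2 mean [554.8 266.9]Traceback (most recent call last):
  File "<stdin>", line 4, in <module>
TypeError: Value after * must be an iterable, not NoneType
```

View pics/s3.png

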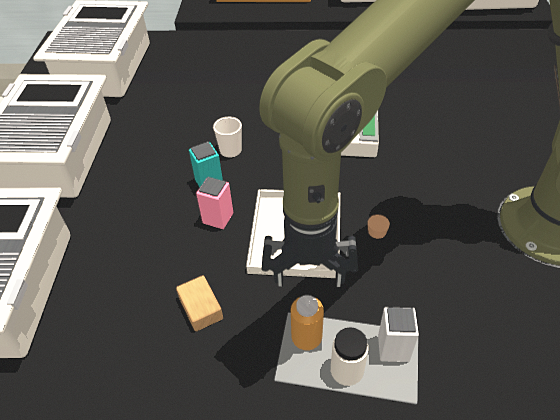

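Cup stands on the pan ~2.5 mm from its centre; the bottle (307, 322) is under the gripper.

```bash
python3 -m jog '{"x":[0, 0, 0, 0, 0, 0], "y":[0.001, 0, 0, 0, 0, 0], "z":[0.035, 0.035, 0.025, 0.012, 0, 0], "twist":[0, 0, 0, 0, 0, 0], "jaw":[1, 1, 1, 1, 1, 1]}'; python3 -m jog '{"x":[0], "y":[0], "z":[0], "twist":[0], "jaw":[1]}'
```

```text
t: 26.68
tool_pos: [0.541, 0.2823, 0.0779]
eef_rot: [[0.001, 1.0, 0.0], [1.0, -0.001, -0.0], [-0.0, 0.0, -1.0]]
wrist_force: [0.0, 0.3, -0.3]
opening: 0.992
finger_force: 0.0
t: 26.77
tool_pos: [0.5417, 0.2834, 0.0794]
eef_rot: [[0.001, 1.0, 0.003], [1.0, -0.001, 0.001], [0.001, 0.003, -1.0]]
wrist_force: [1.0, 1.1, 0.4]
opening: 1.0
finger_force: 0.0
```

```bash
python3 -m jog '{"x":[0.0005, 0, 0, 0, 0, 0, 0, 0, 0], "y":[0, 0, 0, 0, 0, 0, 0, 0, 0], "z":[0.002, 0, 0, 0, 0, 0, 0, 0, 0], "twist":[0, 0, 0, 0, 0, 0, 0, 0, 0], "jaw":[1, 0, 0, 0, 0, 0, 0, 0, 0]}'; python3 -m jog '{"x":[0, 0, 0, -0.031, -0.031, -0.031, -0.031, -0.031, -0.031, 0, 0, 0], "y":[0, 0, 0, 0.0093, 0.0093, 0.0093, 0.0093, 0.0093, 0.0093, 0, 0, 0], "z":[-0.015, -0.03, -0.035, -0.01, 0, 0, 0, 0, 0, 0, 0, 0], "twist":[0, 0, 0, 0, 0, 0, 0, 0, 0, 0, 0, 0], "jaw":[0, 0, 0, 0, 0, 0, 0, 0, 0, 0, 0, 0]}'; python3 -m jog '{"x":[0], "y":[0], "z":[0], "twist":[0], "jaw":[0]}'
```

```text
t: 27.52
tool_pos: [0.5412, 0.2839, 0.0766]
eef_rot: [[0.0, 1.0, 0.002], [1.0, -0.0, 0.0], [0.0, 0.002, -1.0]]
wrist_force: [0.4, 0.4, 6.2]
opening: 0.663
finger_force: 63.4
t: 28.52
tool_pos: [0.5958, 0.0979, 0.1656]
eef_rot: [[0.0, 1.0, -0.001], [1.0, -0.0, 0.001], [0.001, -0.001, -1.0]]
wrist_force: [0.3, 1.2, -1.8]
opening: 0.666
finger_force: 64.5
t: 28.6
tool_pos: [0.5955, 0.0993, 0.1657]
eef_rot: [[-0.002, 1.0, -0.0], [1.0, 0.002, 0.001], [0.001, -0.0, -1.0]]
wrist_force: [-0.3, 0.0, -2.0]
opening: 0.663
finger_force: 64.5
```

```bash
python3 -m jog '{"x":[-0.0008, 0, 0, 0, 0, 0, 0], "y":[0.001, 0, 0, 0, 0, 0, 0], "z":[0.035, 0.03, 0.015, 0.006, 0.002, 0, 0], "twist":[0, 0, 0, 0, 0, 0, 0], "jaw":[0, 0, 0, 0, 0, 0, 0]}'; python3 -m jog '{"x":[0], "y":[0], "z":[0], "twist":[0], "jaw":[0]}'
```

```text
t: 29.18
tool_pos: [0.5983, 0.0975, 0.079]
eef_rot: [[-0.001, 1.0, 0.002], [1.0, 0.001, 0.0], [0.0, 0.002, -1.0]]
wrist_force: [-0.1, 0.4, -1.6]
opening: 0.666
finger_force: 64.5
t: 29.27
tool_pos: [0.5983, 0.0972, 0.0791]
eef_rot: [[-0.0, 1.0, 0.003], [1.0, 0.0, 0.0], [0.0, 0.003, -1.0]]
wrist_force: [0.2, -0.2, -1.7]
opening: 0.665
finger_force: 64.5
```

```bash
python3 -m jog '{"x":[0, 0, 0, 0], "y":[-0.0013, 0, 0, 0], "z":[0.002, 0.0008, 0, 0], "twist":[0, 0, 0, 0], "jaw":[0, 0, 0, 0]}'
```

```text
t: 29.6
tool_pos: [0.5964, 0.0969, 0.0756]
eef_rot: [[0.0, 1.0, 0.001], [1.0, -0.0, -0.0], [-0.0, 0.001, -1.0]]
wrist_force: [-0.9, -0.4, 5.4]
opening: 0.666
finger_force: 65.0
```

```bash
python3 -m jog '{"x":[0, 0, 0, 0, 0, 0, 0, 0, 0.0233, 0.0233, 0.0233, 0.0233, 0.0233, 0.0233, 0.0233, 0.0233, 0.0233, 0, 0], "y":[0, 0, 0, 0, 0, 0, 0, 0, -0.0238, -0.0238, -0.0238, -0.0238, -0.0238, -0.0238, -0.0238, -0.0238, -0.0238, 0, 0], "z":[0, 0, 0, 0, 0, -0.03, -0.035, -0.035, 0, 0, 0, 0, 0, 0, 0, 0, 0, 0, 0], "twist":[0, 0, 0, 0, 0, 0, 0, 0, 0, 0, 0, 0, 0, 0, 0, 0, 0, 0, 0], "jaw":[1, 1, 1, 1, 1, 1, 1, 1, 1, 1, 1, 1, 1, 1, 1, 1, 1, 1, 1]}'; python3 -m jog '{"x":[0], "y":[0], "z":[0], "twist":[0], "jaw":[1]}'
```

```text
t: 31.18
tool_pos: [0.3802, 0.3079, 0.1748]
eef_rot: [[-0.005, 1.0, 0.001], [1.0, 0.005, -0.001], [-0.001, 0.001, -1.0]]
wrist_force: [0.8, -0.5, 0.8]
opening: 1.001
finger_force: 0.0
t: 31.27
tool_pos: [0.3822, 0.306, 0.1746]
eef_rot: [[-0.0, 1.0, 0.001], [1.0, 0.0, -0.001], [-0.001, 0.001, -1.0]]
wrist_force: [-0.5, -0.0, -0.3]
opening: 0.999
finger_force: 0.0
```

```bash
python3 -m jog '{"x":[0, 0, 0, 0, 0, 0], "y":[0, 0, 0, 0, 0, 0], "z":[0.035, 0.035, 0.018, 0.0095, 0, 0], "twist":[0, 0, 0, 0, 0, 0], "jaw":[1, 1, 1, 1, 1, 1]}'; python3 -m jog '{"x":[0, 0, 0, 0, 0, 0, 0, 0], "y":[0, 0, 0, 0, 0, 0, 0, 0], "z":[0, 0, 0, 0, 0, 0, 0, 0], "twist":[0, 0, 0, 0, 0, 0, 0, 0], "jaw":[0, 0, 0, 0, 0, 0, 0, 0]}'
```

```text
t: 31.77
tool_pos: [0.3825, 0.3063, 0.0774]
eef_rot: [[0.001, 1.0, -0.0], [1.0, -0.001, 0.001], [0.001, -0.0, -1.0]]
wrist_force: [0.8, -0.2, 1.0]
opening: 0.999
finger_force: 0.0
t: 32.43
tool_pos: [0.3827, 0.307, 0.0785]
eef_rot: [[0.0, 1.0, 0.002], [1.0, -0.0, 0.001], [0.001, 0.002, -1.0]]
wrist_force: [-0.0, -0.4, 6.9]
opening: 0.628
finger_force: 64.2
```

```bash
python3 -m jog '{"x":[0, 0, 0, 0, -0.031, -0.031, -0.031, -0.031, -0.031, -0.031, -0.031, -0.031, -0.031, -0.031, -0.031, 0, 0, 0], "y":[0, 0, 0, 0, 0.0193, 0.0193, 0.0193, 0.0193, 0.0193, 0.0193, 0.0193, 0.0193, 0.0193, 0.0193, 0.0193, 0, 0, 0], "z":[-0.015, -0.03, -0.035, -0.035, -0.015, 0, 0, 0, 0, 0, 0, 0, 0, 0, 0, 0, 0, 0], "twist":[0, 0, 0, 0, 0, 0, 0, 0, 0, 0, 0, 0, 0, 0, 0, 0, 0, 0], "jaw":[0, 0, 0, 0, 0, 0, 0, 0, 0, 0, 0, 0, 0, 0, 0, 0, 0, 0]}'; python3 -m jog '{"x":[0, 0, 0, 0, 0, 0, 0, 0], "y":[0, 0, 0, 0, 0, 0, 0, 0], "z":[0.035, 0.035, 0.035, 0.012, 0.007, 0.002, 0, 0], "twist":[0, 0, 0, 0, 0, 0, 0, 0], "jaw":[0, 0, 0, 0, 0, 0, 0, 0]}'; python3 -m jog '{"x":[0], "y":[0], "z":[0], "twist":[0], "jaw":[0]}'
```

```text
t: 33.93
tool_pos: [0.5934, -0.0342, 0.2065]
eef_rot: [[0.0, 1.0, -0.001], [1.0, -0.0, 0.001], [0.001, -0.001, -1.0]]
wrist_force: [0.7, -0.1, -4.0]
opening: 0.629
finger_force: 64.9
t: 34.6
tool_pos: [0.5955, -0.0342, 0.0833]
eef_rot: [[-0.0, 1.0, 0.003], [1.0, 0.0, -0.0], [-0.0, 0.003, -1.0]]
wrist_force: [-0.1, -0.8, -3.1]
opening: 0.622
finger_force: 64.8
t: 34.68
tool_pos: [0.5955, -0.0345, 0.0832]
eef_rot: [[-0.0, 1.0, 0.003], [1.0, 0.0, -0.001], [-0.001, 0.003, -1.0]]
wrist_force: [-1.0, -0.5, -4.4]
opening: 0.622
finger_force: 64.8
```

```bash
python3 -m jog '{"x":[0, 0, 0, 0], "y":[0, 0, 0, 0], "z":[0.003, 0.002, 0, 0], "twist":[0, 0, 0, 0], "jaw":[0, 0, 0, 0]}'; python3 -m jog '{"x":[0, 0, 0], "y":[0, 0, 0], "z":[0.001, 0, 0], "twist":[0, 0, 0], "jaw":[0, 0, 0]}'
```

```text
t: 35.02
tool_pos: [0.595, -0.0348, 0.0776]
eef_rot: [[0.0, 1.0, 0.002], [1.0, -0.0, -0.001], [-0.001, 0.002, -1.0]]
wrist_force: [-2.2, 0.0, 5.2]
opening: 0.627
finger_force: 65.9
t: 35.27
tool_pos: [0.595, -0.0348, 0.0776]
eef_rot: [[0.0, 1.0, 0.002], [1.0, -0.0, -0.001], [-0.001, 0.002, -1.0]]
wrist_force: [-4.9, -1.6, 12.6]
opening: 0.625
finger_force: 66.9
```

```bash
python3 -m jog '{"x":[0, 0, 0, 0, 0, 0, 0, 0], "y":[0, 0, 0, 0, 0, 0, 0, 0], "z":[0, 0, 0, 0, 0, -0.03, -0.035, -0.035], "twist":[0, 0, 0, 0, 0, 0, 0, 0], "jaw":[1, 1, 1, 1, 1, 1, 1, 1]}'; python3 -m jog '{"x":[0.0349, 0.0349, 0.0349, 0.0349, 0.0349, 0.0349, 0.0349, 0.0349, 0.0349, 0.0349, 0.0349, 0, 0, 0], "y":[-0.0114, -0.0114, -0.0114, -0.0114, -0.0114, -0.0114, -0.0114, -0.0114, -0.0114, -0.0114, -0.0114, 0, 0, 0], "z":[0, 0, 0, 0, 0, 0, 0, 0, 0, 0, 0, 0, 0, 0], "twist":[0, 0, 0, 0, 0, 0, 0, 0, 0, 0, 0, 0, 0, 0], "jaw":[1, 1, 1, 1, 1, 1, 1, 1, 1, 1, 1, 1, 1, 1]}'; python3 -m jog '{"x":[0], "y":[0], "z":[0], "twist":[0], "jaw":[1]}'
```

```text
t: 35.93
tool_pos: [0.5932, -0.0344, 0.1753]
eef_rot: [[-0.0, 1.0, -0.002], [1.0, 0.0, 0.001], [0.001, -0.002, -1.0]]
wrist_force: [1.2, -0.3, 0.5]
opening: 0.997
finger_force: 0.0
t: 37.1
tool_pos: [0.4687, 0.349, 0.1747]
eef_rot: [[-0.001, 1.0, -0.0], [1.0, 0.001, -0.001], [-0.001, -0.0, -1.0]]
wrist_force: [0.4, -0.1, -0.6]
opening: 1.0
finger_force: 0.0
t: 37.18
tool_pos: [0.4696, 0.3477, 0.1747]
eef_rot: [[0.002, 1.0, -0.0], [1.0, -0.002, -0.001], [-0.001, -0.0, -1.0]]
wrist_force: [0.1, -0.5, 0.3]
opening: 0.998
finger_force: 0.0
```

```bash
python3 -m jog '{"x":[0.0005, 0, 0, 0, 0, 0], "y":[0, 0, 0, 0, 0, 0], "z":[0.035, 0.035, 0.018, 0.009, 0, 0], "twist":[0, 0, 0, 0, 0, 0], "jaw":[1, 1, 1, 1, 1, 1]}'; python3 -m jog '{"x":[0], "y":[0], "z":[0], "twist":[0], "jaw":[1]}'
```

```text
t: 37.68
tool_pos: [0.4695, 0.3493, 0.0786]
eef_rot: [[0.002, 1.0, 0.0], [1.0, -0.002, 0.0], [0.0, 0.0, -1.0]]
wrist_force: [0.6, 0.2, 0.4]
opening: 0.998
finger_force: 0.0
t: 37.77
tool_pos: [0.4698, 0.3502, 0.0797]
eef_rot: [[0.001, 1.0, 0.002], [1.0, -0.001, 0.001], [0.001, 0.002, -1.0]]
wrist_force: [-0.5, -0.6, -0.2]
opening: 0.997
finger_force: 0.0
```

```bash
python3 -m jog '{"x":[0, 0, 0, 0, 0, 0, 0, 0, 0], "y":[0, 0, 0, 0, 0, 0, 0, 0, 0], "z":[0.0018, 0, 0, 0, 0, 0, 0, 0, 0], "twist":[0, 0, 0, 0, 0, 0, 0, 0, 0], "jaw":[1, 0, 0, 0, 0, 0, 0, 0, 0]}'; python3 -m jog '{"x":[0, 0, 0, 0, -0.0351, -0.0351, -0.0351, -0.0351, -0.0351, -0.0351, -0.0351, -0.0351, -0.0351, 0, 0, 0], "y":[0, 0, 0, 0, 0.0063, 0.0063, 0.0063, 0.0063, 0.0063, 0.0063, 0.0063, 0.0063, 0.0063, 0, 0, 0], "z":[-0.015, -0.03, -0.035, -0.035, -0.02, 0, 0, 0, 0, 0, 0, 0, 0, 0, 0, 0], "twist":[0, 0, 0, 0, 0, 0, 0, 0, 0, 0, 0, 0, 0, 0, 0, 0], "jaw":[0, 0, 0, 0, 0, 0, 0, 0, 0, 0, 0, 0, 0, 0, 0, 0]}'; python3 -m jog '{"x":[0, 0, 0, 0, 0, 0, 0, 0], "y":[0, 0, 0, 0, 0, 0, 0, 0], "z":[0.035, 0.035, 0.035, 0.012, 0.007, 0.002, 0, 0], "twist":[0, 0, 0, 0, 0, 0, 0, 0], "jaw":[0, 0, 0, 0, 0, 0, 0, 0]}'; python3 -m jog '{"x":[0], "y":[0], "z":[0], "twist":[0], "jaw":[0]}'
```

```text
t: 38.52
tool_pos: [0.4694, 0.3503, 0.0773]
eef_rot: [[0.0, 1.0, 0.002], [1.0, -0.0, 0.001], [0.001, 0.002, -1.0]]
wrist_force: [0.6, -0.8, 4.9]
opening: 0.677
finger_force: 65.0
t: 39.85
tool_pos: [0.5248, 0.0346, 0.2113]
eef_rot: [[-0.0, 1.0, -0.001], [1.0, 0.0, 0.001], [0.001, -0.001, -1.0]]
wrist_force: [-0.2, 0.5, -2.1]
opening: 0.677
finger_force: 65.2
t: 40.52
tool_pos: [0.5268, 0.0345, 0.0872]
eef_rot: [[-0.001, 1.0, 0.003], [1.0, 0.001, -0.0], [-0.0, 0.003, -1.0]]
wrist_force: [-0.0, 0.3, -2.0]
opening: 0.676
finger_force: 65.3
t: 40.6
tool_pos: [0.5267, 0.0341, 0.0871]
eef_rot: [[0.0, 1.0, 0.003], [1.0, -0.0, -0.0], [-0.0, 0.003, -1.0]]
wrist_force: [-0.0, -0.5, -1.9]
opening: 0.679
finger_force: 65.3
```

```bash
python3 -m jog '{"x":[-0.0006, 0, 0, 0, 0], "y":[0, 0, 0, 0, 0], "z":[0.005, 0.002, 0.0015, 0, 0], "twist":[0, 0, 0, 0, 0], "jaw":[0, 0, 0, 0, 0]}'; python3 -m jog '{"x":[0, 0, 0], "y":[0, 0, 0], "z":[0.001, 0, 0], "twist":[0, 0, 0], "jaw":[0, 0, 0]}'
```

```text
t: 41.02
tool_pos: [0.5252, 0.0333, 0.0767]
eef_rot: [[-0.0, 1.0, -0.0], [1.0, 0.0, -0.0], [-0.0, -0.0, -1.0]]
wrist_force: [1.0, -0.4, -2.2]
opening: 0.675
finger_force: 65.4
t: 41.27
tool_pos: [0.5255, 0.0334, 0.0763]
eef_rot: [[-0.0, 1.0, 0.0], [1.0, 0.0, -0.0], [-0.0, 0.0, -1.0]]
wrist_force: [-1.5, -0.9, 4.2]
opening: 0.682
finger_force: 66.0
```

```bash
python3 -m jog '{"x":[0, 0, 0, 0, 0, 0, 0, 0, 0], "y":[0, 0, 0, 0, 0, 0, 0, 0, 0], "z":[0, 0, 0, 0, 0, -0.03, -0.035, -0.035, -0.035], "twist":[0, 0, 0, 0, 0, 0, 0, 0, 0], "jaw":[1, 1, 1, 1, 1, 1, 1, 1, 1]}'; python3 -m jog '{"x":[-0.037, -0.037, -0.037, -0.037, -0.037, -0.037, -0.037, -0.037, -0.037, -0.037, -0.037, -0.037, -0.037, -0.037, -0.037, -0.037, 0, 0], "y":[-0.005, -0.005, -0.005, -0.005, -0.005, -0.005, -0.005, -0.005, -0.005, -0.005, -0.005, -0.005, -0.005, -0.005, -0.005, -0.005, 0, 0], "z":[0, 0, 0, 0, 0, 0, 0, 0, 0, 0, 0, 0, 0, 0, 0, 0, 0, 0], "twist":[0, 0, 0, 0, 0, 0, 0, 0, 0, 0, 0, 0, 0, 0, 0, 0, 0, 0], "jaw":[1, 1, 1, 1, 1, 1, 1, 1, 1, 1, 1, 1, 1, 1, 1, 1, 1, 1]}'
python3 m.py | grep -v -e mat -e tray
python3 - <<'E'
from h import *
for n,p in both().items(): save(p,n+'9.png'); print(n,'cup',fit(p,(.486,-.309),.036,.105,.123,.113))
E
```

```text
t: 42.02
tool_pos: [0.5249, 0.0336, 0.2121]
eef_rot: [[-0.001, 1.0, -0.001], [1.0, 0.001, 0.0], [0.0, -0.001, -1.0]]
wrist_force: [1.2, -0.8, 0.4]
opening: 0.999
finger_force: 0.0
t: 43.52
tool_pos: [0.4432, -0.5614, 0.2091]
eef_rot: [[0.005, 1.0, -0.001], [1.0, -0.005, 0.001], [0.001, -0.001, -1.0]]
wrist_force: [1.2, 0.4, 0.1]
opening: 1.006
finger_force: 0.0
top
pan 1995 z 0.0676 circ [ 484.8 -309.7] 120.3 rect [ 484.9 -310.1] [118.2 118.5] 45.0 mean [ 482.7 -306.5]
bot_cap 354 z 0.1173 circ [594.8  97.6] 45.5 rect [594.8  96.5] [44.8 41.1] 13.2 mean [595.4  96.4]
bot_body 264 z 0.1027 circ [595.3  96.4] 59.2 rect [596.3  95.8] [57.3 55.5] 2.8 mean [592.2  94.7]
canlid -
can 733 z 0.1096 circ [592.2 -36. ] 72.4 rect [592.8 -35.9] [54.7 53.2] 0.6 mean [591.9 -36.5]
jar 595 z 0.1106 circ [524.3  31.9] 54.1 rect [524.8  31.9] [53.  50.4] 1.4 mean [524.1  31.7]
cup -
stop 428 z 0.0299 circ [386.5  22.1] 47.3 rect [385.9  21.6] [46.1 44.9] 1.4 mean [386.6  22. ]
side
pan 780 z 0.0677 circ [ 487.2 -305.9] 124.1 rect [ 488.5 -302. ] [113.1 116.9] 86.9 mean [ 487.9 -292. ]
bot_cap 267 z 0
[... 307 characters left out ...]
5.2 -27.7] 77.4 rect [595.4 -29.1] [53.5 60.5] 0.5 mean [595.2 -29. ]
jar 446 z 0.1106 circ [527.2  37.3] 60.3 rect [527.6  36.5] [51.3 58.5] 0.5 mean [527.   37.2]
cup 6 z 0.0482 circ [555.3  41.7] 14.0 rect [555.3  41.7] [ 0. 14.] 0.6 mean [555.3  41.7]
stop 336 z 0.0294 circ [387.6  27.7] 55.1 rect [388.   27.9] [54.5 45.2] 85.7 mean [388.7  26.9]
top cup (194, 'z', 0.1114, 'circ', array([ 484.2, -307.7]), 57.5, 'rect', array([ 483.7, -307.4]), array([55.5, 54.4]), 88.0, 'mean', array([ 483.3, -308.3], dtype=float32))
side cup (154, 'z', 0.1106, 'circ', array([ 486.6, -302.4]), 64.8, 'rect', array([ 487.2, -301.7]), array([54.7, 61.2]), 0.0, 'mean', array([ 486.5, -302.9], dtype=float32))
```

View pics/top9.png

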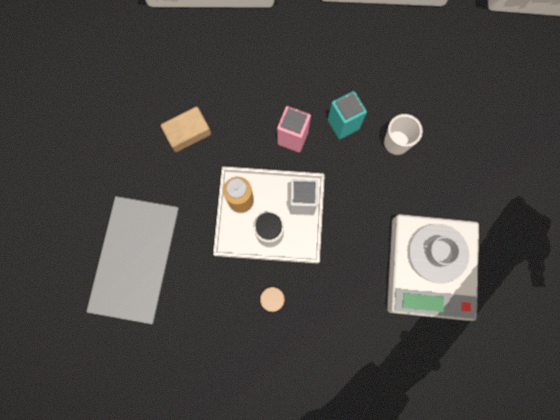

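View pics/side9.png

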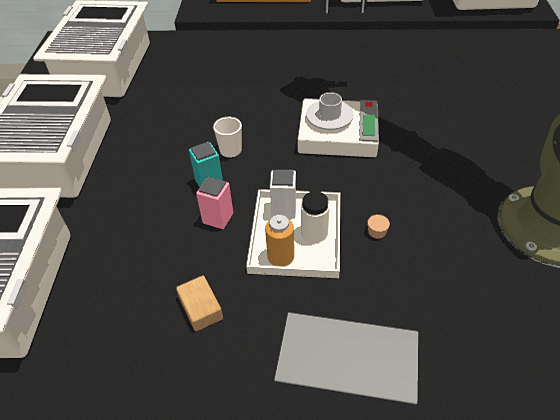

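The containers are back upright in the tray within about 1 mm of where they stood: bottle (237, 190), canister (303, 195) and jar (268, 228) in the top view. The cup is on the pan at (443, 250), about 2 mm from its centre. The box, beaker and stopper have not moved.

```bash
python3 -c "
from cell import job
print(job.hand_in())"
```

```text
the job is handed in; nothing more can be done
None
```

The job is handed in: the feed cup stands about 2 mm from the centre of the balance pan, and the bottle, canister and jar are back upright in the tray within about 1 mm of where they stood.

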